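Lock the depth stop of the mortising bench

ROBOT

A 6-joint arm with a two-finger parallel gripper is mounted at the origin on the work surface. World frame = base frame: x ahead of the robot, y to its left, z up, the work surface at z = 0. Lengths are in m, angles in rad, forces in N, time in s.
With the tool pointing down it reaches from about 0.3 to 0.825 m from the base axis. Payload 5.4 kg.
Tool frame: the origin (TCP) lies at the very end of the fingers, on their centre line; the grasp point (between the pads) lies 19 mm behind it; z points along the fingers, y is the line along which they close (so a half turn about z gives the same grasp; the last joint's range is limited). The gripper opens to 92 mm and grips with 3 to 60 N. Pads are 20 mm wide; open, the fingers measure 128 mm over their backs; the gripper's body (75 mm by 189 mm) begins 69 mm behind the grasp point.
Start: joints at [-1.505, 0.158, 1.597, -0, 1.386, -0.21], TCP at [0.157, -0.553, 0.215] pointing down, gripper open.
Joint ranges: [-2.91, 2.91], [-0.94, 2.29], [0.18, 2.7], [-1.29, 4.43], [0.17, 2.64], [-3, 3]. Speed limits (rad/s): [2.57, 2.57, 3.14, 3.14, 3.14, 3.14].

INTERFACE

Orientations are given as a rotation vector (axis times angle).
In Python, from workcell import bot gives the robot as it stands. Calls block until the motion is done:
- bot.goto(position, orientation): joint-space move of the TCP to a pose.
- bot.line_to(position, rot=None, max_speed=0.15): straight line of the TCP; rot=None keeps the orientation; max_speed is the mean speed in m/s.
- bot.set_joints(angles): joint-space move.
- bot.set_gripper(opening, newtons=None): opening from 0.0 (shut) to 1.0 (fully open); newtons is the grip in N (None keeps the last); returns when the fingers have stopped.
- bot.hold(seconds).
- bot.inverse_kinematics(position, orientation): joint angles nearest the present ones, or None.
- bot.read_camera(name): name is "scene" or "top" or "wrist"; returns a dict with "pixels" (480x640x3 uint8, blue, green, red), "fx", "fy", "cx", "cy" (pixels), "R" (3x3) and "t" (3): a world point X has camera coordinates R X + t. Camera axes: x right, y down, z forward; pixel columns grow to the right and rows downward; lengths in m; the calibration is good to about 2 mm. The wrist camera is an equidistant fisheye: a pixel r from the principal point sees the ray r / f radians off the axis. A picture is of the moment at which its call begins. There is no depth.
A pose or a line that the arm cannot do raises bot.MotionError and nothing moves.
- bot.job_done(): hands the job in; it is judged then, once.
Readings, each from a call of its own:
- bot.current_clock(): time.
- bot.current_joints(): joint angles.
- bot.current_joint_vel(): joint speeds.
- bot.current_effort(): joint torques, N m.
- bot.current_ee_pos(): TCP position.
- bot.current_tool_rot(): TCP orientation.
- bot.current_contact_force(): force on the tool from outside, world axes, zero at the start.
- bot.current_ft_torque(): the same for the moment, N m.
- bot.current_opening(): opening from 0.0 (shut) to 1.0 (fully open).
- bot.current_grip_force(): force on a finger pad.
Only numpy, scipy, OpenCV 4.12 (cv2) and the standard library are available. Lean on these libraries where they do the work, as an engineer would, in place of code of your own. Each camera call takes 0.05 s, during which the arm holds its last target. There are 200 camera calls.

TASK

Lock the large depth stop, the one with the sliding fork. Push its steel fork fully home so that it straddles the flats of the barrel and holds the barrel still, then turn the knurled lock ring clockwise (seen from above) until it is tight, without letting the barrel turn, and leave the fork home.

Things in the scene. Friction and masses are not known exactly. Their poses are not given: they have to be found in the camera images.
- stop: Large depth stop with sliding fork: green cast housing fixed to the bench (the much smaller stop without fork is not meant). Origin: on the bench, on the vertical barrel axis; z up. Base plate x ±50, y -45 to 105, 12 mm thick; neck of 22 mm radius up to z 40. Fork guide pillar: x ±18, y 66 to 100, top z 67 mm. Fork home, fingers on the ring clear it if they close within 35 degrees of the x axis.
- fork (a joint): Travel in m of the steel fork along the stop's -y: 0 drawn back, 0.040 fully home; 2 N friction, stays where left. Bar 16 mm wide, z 68 to 80 mm above the bench, two prongs (30 mm over all) pointing to -y. On its outer end a steel grip post 14 (x) by 16 (y) mm, z 78 to 118; its centre lies at x 0, y = 140 mm minus the travel, in the stop's frame.
- ring (a joint): Angle in rad of the dark knurled lock ring relative to the barrel, growing clockwise seen from above; starts 0 to 0.2, tight at its stop, 1.0 (light mark on its top then at the stop's -y, over the strip on the neck). 54 mm diameter, z 41 to 63 mm above the bench, round the barrel axis. Drags the barrel with 0.09 N m: unless the fork holds the barrel, both go round together.
- barrel (a joint): Angle in rad of the steel barrel relative to the housing, clockwise from above positive; starts within 0.03 of 0, where its flats lie along the prongs; turns easily (0.02 N m), with about 0.07 of play in the fork. Above the ring it has a flat-sided head 18 mm (stop's x) by 30 mm (y), z 66 to 88 mm above the bench, and a 12 mm pin up to z 98.
Mind the look-alikes: they are no part of the job. Several things have the shape of the stop; the one meant has the colours described above.

How it is judged:
By the outcome, as a careful person would: the job done as asked, in the order asked, and still so for the second after the job is handed in, with the robot touching nothing.
It also fails if it takes over 48 s, if anything falls off the work surface, if the arm or the gripper's body presses on something with over 40 N, if the wrist force passes 120 N, or if a joint passes its speed limit or range.

## Working session

There is one attempt and no reset: what is moved stays moved. The work goes in short steps, each a Python script; the robot and the scene stay as the last script left them, time stands still between calls to the robot, and variables do not carry over. Pictures are saved under pics/ and viewed, at most 10 in all, crops included, and the job is handed in when it is done.

```bash
mkdir -p pics; python3 - <<'E'
from workcell import bot
import cv2,pickle
for n in("scene","top"):
    c=bot.read_camera(n);cv2.imwrite(f"pics/{n}0.png",c["pixels"]);pickle.dump(c,open(f"{n}0.pkl","wb"));print(n,c["fx"],c["R"],c["t"])
print(bot.current_clock())
E
```

```text
scene 464.54933722189537 [[ 0.82913744  0.55896539  0.00942355]
 [ 0.43814315 -0.63926244 -0.63196053]
 [-0.34721994  0.52811099 -0.77494328]] [-0.34232621 -0.20589966  1.00500087]
top 495.87299021562274 [[-0.02680548 -0.9995823  -0.01080195]
 [-0.99246722  0.02790379 -0.11929036]
 [ 0.11954194  0.00752295 -0.99280065]] [-0.04024049  0.44768766  0.78991936]
0.1
```

View pics/scene0.png

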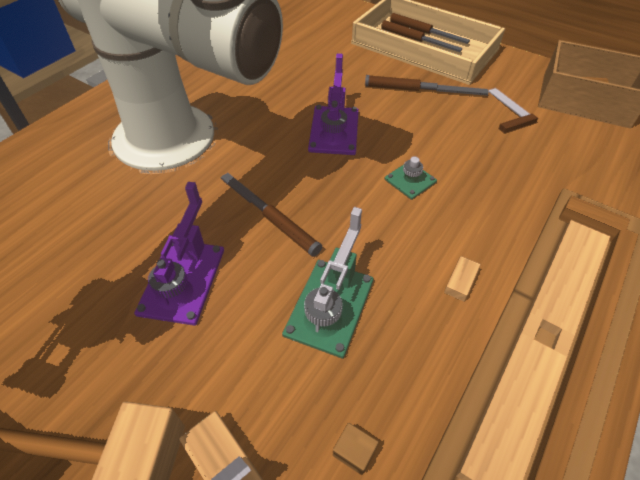

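View pics/top0.png

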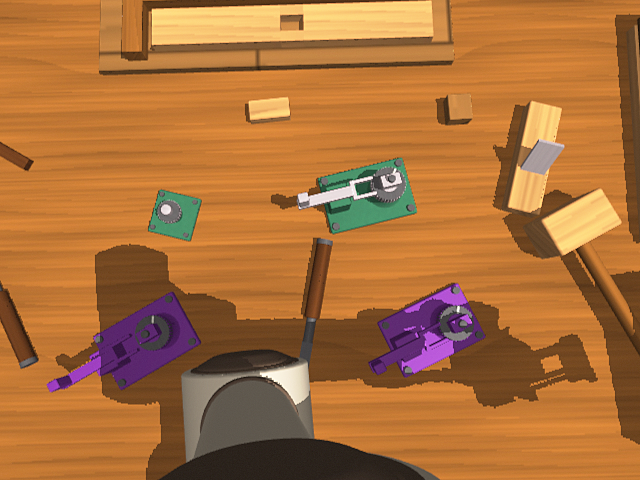

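Candidates are the large green stop at top-view pixel (367,195), purple look-alikes at (150,335) and (435,325), and the small forkless green stop at (172,213). I choose the large green one with the steel fork at (367,195), scene (325,295). Next I'll measure it and check it in a close crop.

```bash
cat > h.py <<'E'
import numpy as np,cv2,pickle
def ray(c,uv,z):
    d=np.array([(uv[0]-c["cx"])/c["fx"],(uv[1]-c["cy"])/c["fy"],1.]);R=np.array(c["R"]);o=-R.T@c["t"];d=R.T@d
    return o+d*(z-o[2])/d[2]
def proj(c,X):
    p=np.array(c["R"])@X+c["t"];return np.array([c["fx"]*p[0]/p[2]+c["cx"],c["fy"]*p[1]/p[2]+c["cy"]])
def plate(c):
    hsv=cv2.cvtColor(c["pixels"],cv2.COLOR_BGR2HSV);m=cv2.inRange(hsv,(60,80,30),(90,255,255))
    m=cv2.morphologyEx(m,cv2.MORPH_CLOSE,np.ones((7,7)))
    k=max(cv2.findContours(m,0,cv2.CHAIN_APPROX_NONE)[0],key=cv2.contourArea)
    P=np.array([ray(c,p[0],.012)[:2] for p in cv2.convexHull(k)])
    (ctr,sz,a)=cv2.minAreaRect((P*1000).astype(np.float32));return np.array(ctr)/1000,sz,a
E
python3 - <<'E'
from h import *
for n in("top","scene"):
    c=pickle.load(open(n+"0.pkl","rb"));ctr,sz,a=plate(c);print(n,ctr,sz,a)
c=pickle.load(open("top0.pkl","rb"));ctr,sz,a=plate(c)
t=np.deg2rad(a)+(np.pi/2 if sz[1]>sz[0] else 0);ey=np.array([np.cos(t),np.sin(t)])
if ey[1]<0: ey=-ey
o=ctr-.03*ey;print("origin",o,"ey",ey,np.arctan2(ey[1],ey[0]))
A=[]
ex=np.array([ey[1],-ey[0]])
for n,(x0,y0,x1,y1),s in(("top",(285,145,425,245),5.5),("scene",(270,195,390,365),3.5)):
    c=pickle.load(open(n+"0.pkl","rb"));im=cv2.resize(c["pixels"][y0:y1,x0:x1],None,fx=s,fy=s,interpolation=2)
    for x,y,z in[(0,0,.098),(0,.14,.118),(.05,.105,.012),(-.05,.105,.012),(.05,-.045,.012),(-.05,-.045,.012)]:
        u=proj(c,np.r_[o+x*ex+y*ey,z]);cv2.circle(im,tuple(int(v) for v in ((u+.5-[x0,y0])*s)),3,(0,0,255),-1)
    cv2.imwrite(f"pics/crop_{n}.png",im)
E
```

```text
top [ 0.52787048 -0.15002864] (98.7685775756836, 148.52163696289062) 12.535575866699219
scene [ 0.53003925 -0.1537854 ] (97.18379211425781, 144.6459197998047) 12.764883041381836
origin [ 0.53438186 -0.17931348] ey [-0.21704577  0.97616143] 1.7895833993023398
```

View pics/crop_top.png

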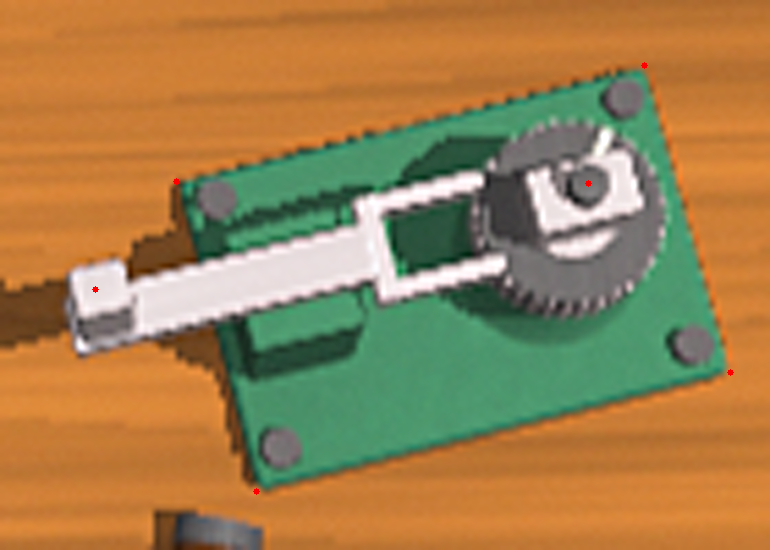

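View pics/crop_scene.png

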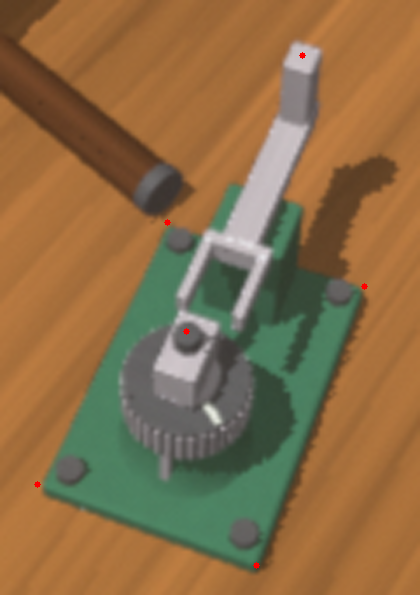

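The crops confirm the choice: green casting, steel fork drawn back, pin at (588,184) and post top at (98,287) in the top crop. The predicted dots land within about 1 mm. The light mark at (605,140) lies clockwise-before -y, as expected. Now I'll push the fork home.

```bash
cat >> h.py <<'E'
from scipy.spatial.transform import Rotation as Ro
O=np.array([.5345,-.1798]);ey=np.array([-.217,.976]);ey/=np.linalg.norm(ey);ex=np.array([ey[1],-ey[0]])
def P(x,y,z): return np.r_[O+x*ex+y*ey,z]
def rot(deg,flip=0): # closing line deg ccw (from above) of stop x, tool down
    a=np.deg2rad(deg+180*flip)+np.arctan2(ex[1],ex[0]);Y=np.array([np.cos(a),np.sin(a),0]);Z=np.array([0,0,-1.]);
    return Ro.from_matrix(np.c_[np.cross(Y,Z),Y,Z]).as_rotvec()
E
python3 - <<'E'
from h import *
from workcell import bot
np.set_printoptions(precision=3,suppress=True)
for f in(0,1):
    for d in(0,33,-33): 
        q=bot.inverse_kinematics(P(0,0,.035),rot(d,f));print(f,d,None if q is None else np.array(q))
f=min((0,1),key=lambda f:abs(bot.inverse_kinematics(P(0,.14,.2),rot(0,f))[5]) if bot.inverse_kinematics(P(0,.14,.2),rot(0,f)) is not None else 9)
print("flip",f)
bot.goto(P(0,.14,.17),rot(0,f));bot.set_gripper(.5)
bot.line_to(P(0,.14,.089));print(bot.current_clock(),bot.current_contact_force())
bot.set_gripper(0,10);print(bot.current_opening()*92,bot.current_contact_force(),bot.current_clock())
for y in(.12,.108,.104,.102,.1,.0985):
    bot.line_to(P(0,y,.089),max_speed=.03);F=np.array(bot.current_contact_force());print(y,F[:2]@ex,F[:2]@ey,F[2],(np.array(bot.current_ee_pos())[:2]-O)@ey)
    if F[:2]@ey>12: break
print(bot.current_clock())
c=bot.read_camera("top");pickle.dump(c,open("top1.pkl","wb"));cv2.imwrite("pics/top1.png",cv2.resize(c["pixels"][125:265,270:450],None,fx=4,fy=4,interpolation=2))
E
```

```text
0 0 [-0.539  0.339  1.765 -0.     1.038 -0.758]
0 33 [-0.539  0.339  1.765 -0.     1.038 -1.333]
0 -33 [-0.539  0.339  1.765 -0.     1.038 -0.182]
1 0 [-0.539  0.339  1.765  0.     1.038  2.384]
1 33 [-0.539  0.339  1.765 -0.     1.038  1.808]
1 -33 [-0.539  0.339  1.765 -0.     1.038  2.96 ]
flip 0
3.8167 [-0.459 -0.155  0.86 ]
14.113155559915533 [-1.718 -0.597  2.818] 4.4
0.12 -3.573688335738347 0.14228791723236503 5.304144424400699 0.11976974180409297
0.108 -2.2300705340491342 0.36475016890586404 5.269329377421923 0.10759365635606088
0.104 -3.1154844887150546 -0.04787049312350007 5.031725375084551 0.10369459359051533
0.102 -3.06583601014551 1.9518769459305838 5.712415169960137 0.10189256656958567
0.1 -2.596789876847851 2.6205816455561997 6.691445207570481 0.10043506138015446
0.0985 -2.1862529154450634 7.47995174107873 8.064981812932514 0.10025477690376654
6.8
```

View pics/top1.png

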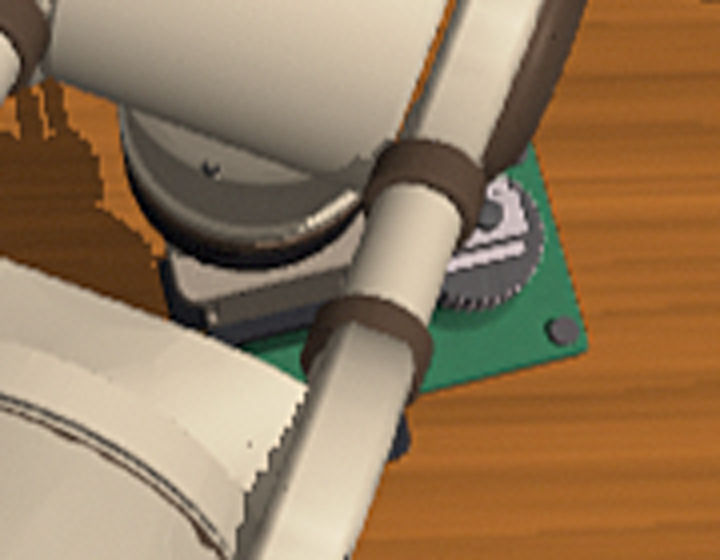

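The prongs now straddle the barrel head, at (490,215) in the crop. Travel stopped at y≈0.100 with rising force, so the fork is home. I'll press once more, release, then grip and turn the ring.

```bash
python3 - <<'E'
from h import *
from workcell import bot
np.set_printoptions(precision=2,suppress=True)
bot.line_to(P(0,.0972,.089),max_speed=.03);F=np.array(bot.current_contact_force());print(F[:2]@ey,(np.array(bot.current_ee_pos())[:2]-O)@ey)
bot.line_to(P(0,.0995,.089),max_speed=.05)
bot.set_gripper(.5);bot.line_to(P(0,.1,.16));bot.set_gripper(1.)
bot.goto(P(0,0,.16),rot(32));c=bot.read_camera("wrist");cv2.imwrite("pics/wr.png",c["pixels"])
bot.line_to(P(0,0,.036));print(bot.current_clock(),np.array(bot.current_contact_force()))
bot.set_gripper(0,30);print(bot.current_opening()*92,np.array(bot.current_contact_force()),np.array(bot.current_ft_torque()))
for d in np.arange(24,-33,-8):
    bot.goto(P(0,0,.036),rot(d));F=np.array(bot.current_contact_force());M=np.array(bot.current_ft_torque());print(d,np.array(bot.current_joints())[5],F,M,round(bot.current_clock(),1))
    if abs(M[2])>.6 or np.linalg.norm(F)>40: break
E
```

```text
10.56587092665862 0.0999416139512832
11.15 [0.14 0.25 0.68]
53.47691304824557 [-0.23 -0.41  1.86] [ 0.06 -0.14 -0.02]
24 -1.1797003862515432 [ 0.36 -0.12  1.38] [ 0.08 -0.2   0.01] 12.1
16 -1.0422221922843473 [-0.32  1.62  1.18] [ 0.06 -0.15 -0.02] 12.3
8 -0.9034706421873056 [0.84 0.39 2.67] [ 0.07 -0.13 -0.04] 12.6
0 -0.7642914197098535 [0.97 1.41 1.81] [ 0.11 -0.15 -0.05] 12.8
-8 -0.6248690838610347 [0.82 0.14 1.05] [ 0.15 -0.11 -0.01] 13.1
-16 -0.48526481910957997 [1.63 1.69 1.5 ] [ 0.06 -0.19 -0.  ] 13.4
-24 -0.3456506725117329 [1.14 0.02 1.09] [ 0.11 -0.17 -0.01] 13.6
-32 -0.20681565926667642 [ 0.35 -1.04  2.46] [-0.15 -0.04  0.7 ] 13.9
```

View pics/wr.png

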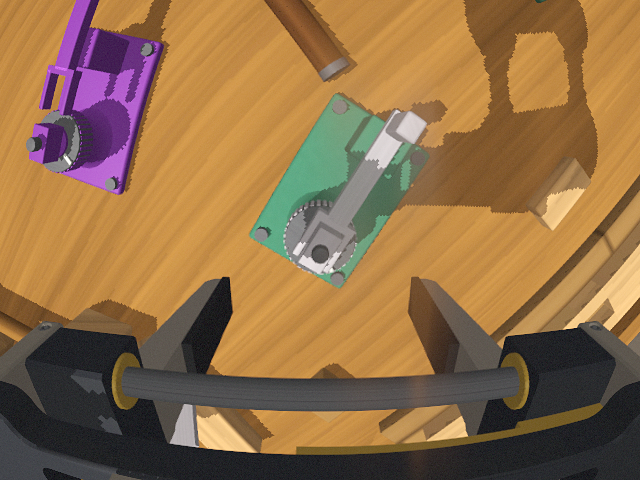

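The wrist view shows the fork home over the head at (320,250), with the fingers clear. Moment rose to 0.7 N m at -32°, which suggests the ring is tight. I'll release, move aside and check the mark.

```bash
python3 - <<'E'
from h import *
from workcell import bot
bot.set_gripper(1.);bot.line_to(P(0,0,.17))
bot.goto(P(0,-.22,.2),rot(0));print(bot.current_clock())
for n,(x0,y0,x1,y1) in(("top",(285,145,425,245)),("scene",(270,195,390,365))):
    c=bot.read_camera(n);pickle.dump(c,open(n+"2.pkl","wb"));im=c["pixels"][y0:y1,x0:x1]
    im=cv2.resize(im,None,fx=5.5 if n=="top" else 3.5,fy=5.5 if n=="top" else 3.5,interpolation=2);cv2.imwrite(f"pics/{n}2.png",im)
c=pickle.load(open("top2.pkl","rb"))
for a in(0,.05,.1,.2):  # predicted mark pixel (crop) for angle short of -y
    u=proj(c,P(.022*np.sin(a),-.022*np.cos(a),.063));print(a,(u+.5-[285,145])*5.5)
E
```

```text
16.525
0 [645.2703483  194.81375131]
0.05 [644.17353519 191.24127254]
0.1 [642.89647662 187.72445915]
0.2 [639.81514599 180.89262355]
```

View pics/top2.png

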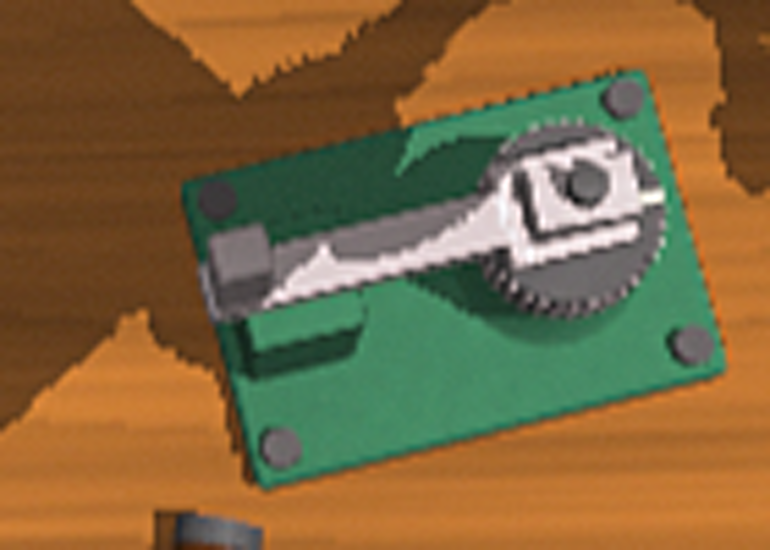

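View pics/scene2.png

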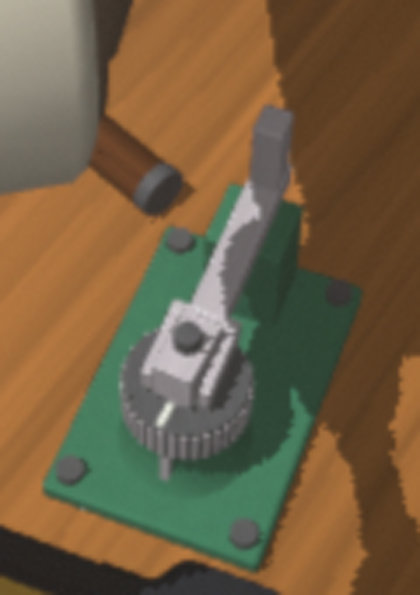

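The mark now sits at (650,195) in the top crop, over the neck strip as predicted, and the fork is still home. One short confirming stroke will prove it's tight; if the torque rises at once, I'll hand in.

```bash
python3 - <<'E'
from h import *
from workcell import bot
bot.goto(P(0,0,.16),rot(8));bot.line_to(P(0,0,.036));bot.set_gripper(0,30)
for d in np.arange(5,-11,-3):
    bot.goto(P(0,0,.036),rot(d));bot.hold(.1);M=np.array(bot.current_ft_torque());print(d,M[2],np.array(bot.current_joints())[5]+.758,round(bot.current_clock(),1))
    if abs(M[2])>.6: break
bot.set_gripper(1.);bot.line_to(P(0,0,.17));bot.goto(P(0,-.22,.2),rot(0))
a=pickle.load(open("top2.pkl","rb"))["pixels"];c=bot.read_camera("top");b=c["pixels"]
print("diff",cv2.absdiff(a,b)[150:240,300:415].mean(),bot.current_clock())
cv2.imwrite("pics/top3.png",cv2.resize(b[145:245,285:425],None,fx=5.5,fy=5.5,interpolation=2))
E
```

```text
5 1.0554184729835019 -0.08867165398632848 19.5
diff 1.6819967793880837 22.2
```

View pics/top3.png

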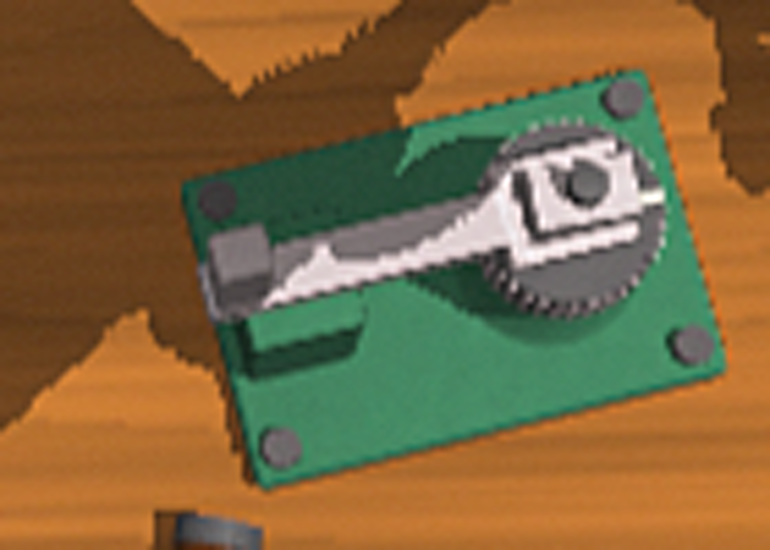

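The torque rose to 1.06 N m within 3° and the picture hasn't changed: mark at (650,195), fork home. The ring is tight.

```bash
python3 -c "
from workcell import bot
print(bot.job_done())"
```

```text
the job is handed in; nothing more can be done
None
```

The large green depth stop is locked and handed in at about 22 s: the fork is fully home, the ring is tight with its mark over the neck strip, and the fork is holding the barrel.

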